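Find the loaded cartons by their weight

ROBOT

A 6-joint arm with a two-finger parallel gripper is mounted at the origin on the work surface; the furniture and walls round the work are solid. World frame = base frame: x ahead of the robot, y to its left, z up, the work surface at z = 0. Lengths are in mm, angles in rad, forces in N, time in s.
With the tool pointing down it reaches from about 275 to 1000 mm from the base axis. Payload 8.4 kg.
Tool frame: the origin (TCP) lies at the centre of the arm's flange, where the gripper is bolted on; the fingertips stand r.tip_extent ahead of it and the grasp point (between the pads) lies 155 mm ahead of it (r.tip_extent is the distance from the TCP to the fingertips, in mm); z points along the fingers, y is the direction in which the jaws open and shut (so a half turn about z gives the same grasp; the last joint's range is limited). The gripper opens to 85 mm and grips with 20 to 120 N. Pads are 22 mm wide; open, the fingers measure 114 mm over their backs; the gripper's body (76 mm by 85 mm) begins 54 mm behind the grasp point. The pads swing forward as they close: fully open they stand 13 mm farther back than shut.
Start: joints at [1.34, 0.353, 1.633, -0, 1.155, -0.002], TCP at [141.754, 608.716, 404.681] pointing down, gripper open.
Joint ranges: [-2.63, 2.63], [-0.92, 2.1], [0.06, 2.66], [-1.3, 4.44], [0, 2.69], [-3.02, 3.02]. Speed limits (rad/s): [2.22, 2.22, 2.79, 3.14, 3.14, 3.14].

INTERFACE

Orientations are given as [roll, pitch, yaw] about the fixed x, y, z axes, in that order (R = Rz(yaw) Ry(pitch) Rx(roll)).
In Python, from rig import sense, grab_frame, job, r gives the robot as it stands. The module is installed in compiled form; this text tells all that it offers.
- The arm moves only by the shell command python3 -m creep 'ROWS' [FORCE]. ROWS is JSON, a list of rows, each a list of 7 numbers: the turn, a rotation vector about the tool's x, y, z in rad, then the shift along the tool's x, y, z in mm, then the closure, from 0 (fully open) to 1 (shut). In form: [[wx, wy, wz, dx, dy, dz, fingers], ...]. A call has 1 to 10 rows; each row shifts and turns the pose as measured when the row begins, along the tool's axes as they then stand; what a row does not reach is not made up. A row lasts 1/12 s, in which the tool goes at most 41.7 mm and 7.16 degrees, less where a joint would pass 70% of its speed; a pose out of reach is approached as far as the arm can. A call with a gripper value outside its range is refused whole. The fingers move at their own pace and stop on an object; FORCE is the grip in N (left out, the last holds). Time passes only in rows, so rows that do not move let the fingers close. It gives the time, the measured TCP pose, the force and the opening at its end, in the units of the state.
- sense(): the state, without advancing time (a new reading comes with each control period).
- grab_frame(name): name is "scene" or "top" or "wrist"; returns a dict with "color" (400x640x3 uint8, red, green, blue), "mtx" (3x3 intrinsics, pixels), "T" (4x4, takes a point from camera to world coordinates). Camera axes: x right, y down, z forward; pixel columns grow to the right and rows downward; lengths in mm; the calibration is good to about 2 mm. The wrist camera is an equidistant fisheye: a pixel r from the principal point sees the ray r / f radians off the axis. A picture is of the moment at which its call begins. There is no depth.
- job.sign_off(): hands the job in, once; it reports no verdict.
The state is a dict: "clock": time; "qpos": joint angles; "qvel": joint speeds; "joint_efforts": joint torques, N m; "eef_pos": TCP position; "tcp_rot": TCP orientation; "contact_force": force on the tool from outside, world axes, zero at the start; "wrist_torque": the same for the moment, N m; "opening": opening from 0.0 (shut) to 1.0 (fully open).
Only numpy, scipy, OpenCV 4.12 (cv2) and the standard library are available. Lean on these libraries where they do the work, as an engineer would, in place of code of your own. Each camera call takes 0.05 s, during which the arm holds its last target.

TASK

Two of the four identical closed cartons on the bench still hold a steel roller and the other two are empty; feel which by their weight. Stand the two loaded cartons upright on the floor of the near cardboard tray, in front of the red toolbox, and leave the empty ones upright on the bench where they stood (set back in place if you lifted them). Do not tip any carton over or disturb the tape measure among them or the spray can and pipe coupling beside them.

Things in the scene. Friction and masses are not known exactly. Their poses are not given: they have to be found in the camera images.
- carton_1: one of four small closed cardboard parts cartons that look exactly alike, 52 x 52 x 50 mm high, with a strip of paper tape over the top; origin at the centre of its underside, z up. Empty it weighs about 0.07 kg; with the steel roller inside (which can slide about 5 mm) 0.35 to 0.55 kg. The walls are stiff enough to grip across either pair of facing sides
- carton_2: one of four small closed cardboard parts cartons that look exactly alike, 52 x 52 x 50 mm high, with a strip of paper tape over the top; origin at the centre of its underside, z up. Empty it weighs about 0.07 kg; with the steel roller inside (which can slide about 5 mm) 0.35 to 0.55 kg. The walls are stiff enough to grip across either pair of facing sides
- carton_3: one of four small closed cardboard parts cartons that look exactly alike, 52 x 52 x 50 mm high, with a strip of paper tape over the top; origin at the centre of its underside, z up. Empty it weighs about 0.07 kg; with the steel roller inside (which can slide about 5 mm) 0.35 to 0.55 kg. The walls are stiff enough to grip across either pair of facing sides
- carton_4: one of four small closed cardboard parts cartons that look exactly alike, 52 x 52 x 50 mm high, with a strip of paper tape over the top; origin at the centre of its underside, z up. Empty it weighs about 0.07 kg; with the steel roller inside (which can slide about 5 mm) 0.35 to 0.55 kg. The walls are stiff enough to grip across either pair of facing sides
- card_tray: shallow open-topped cardboard tray in front of the red toolbox (not the one far behind the spray can), fixed to the bench, walls 54 mm high, floor and walls about 4 mm thick; origin at the centre of its underside, z up. Its walls do not run along this body's x and y: they run along those of tray_floor
- tray_floor (a point): middle of the tray's floor, 4 mm above the bench; x runs across the tray (clear width inside about 125 mm), y along it (clear length inside about 188 mm)
- tape_measure: yellow tape measure standing upright, about 82 (x) x 38 (y) x 66 mm high, loose among the cartons; origin at the centre of its underside; bystander
- spray_can: upright spray can, 67 mm diameter, 205 mm high; origin at the centre of its underside; bystander
- coupling_a: grey pipe coupling standing on end, 40 mm diameter, 48 mm high; origin at the centre of its underside; bystander
Not all that is in view belongs to the job. Leave any pink look-alike of the carton_4 alone.

How it is judged:
By the outcome, as a careful person would: the job done as asked, in the order asked, and still so for the second after the job is handed in, with the robot touching nothing.
It also fails if it takes over 72 s, if anything falls off the work surface, if the arm or the gripper's body presses on something with over 40 N, if the wrist force passes 120 N, or if a joint passes its speed limit or range.

## Working session

There is one attempt and no reset: what is moved stays moved. The work goes in short steps, Python scripts to look and compute and a shell command to move; the robot and the scene stay as the last step left them, time stands still between calls to the robot, and variables do not carry over. Pictures are saved under pics/ and viewed, and the job is handed in when it is done.

```bash
mkdir -p pics; python3 - <<'E'
from rig import sense, grab_frame, job, r
import cv2
print(sense(), r.tip_extent)
for n in ("scene","top","wrist"):
    f=grab_frame(n); cv2.imwrite(f"pics/{n}0.png",f["color"][:,:,::-1]); print(n,f["mtx"],f["T"].round(3))
E
```

```text
{'clock': 0.0, 'qpos': array([ 1.33957961e+00,  3.53667034e-01,  1.63414535e+00,  2.43028751e-05,
        1.15517867e+00, -2.41916729e-03]), 'qvel': array([ 0.00067252, -0.00161114, -0.00076116, -0.00030295,  0.00123763,
        0.0007035 ]), 'joint_efforts': array([ 3.70820799e-04, -6.05263209e+01, -3.42064047e+01,  2.07451353e-04,
        9.33819363e-03,  2.92282346e-05]), 'eef_pos': array([141.70842139, 608.48248498, 403.94490995]), 'tcp_rot': array([-3.14019431e+00, -2.56030525e-05,  2.91278526e+00]), 'contact_force': array([-0.22845581,  0.44873682, -0.12589986]), 'wrist_torque': array([ 0.02023827, -0.00553042,  0.01024128]), 'opening': 0.9972807250397014} 173.4
scene [[474.33802329   0.         314.50155225]
 [  0.         474.33802329 199.67811672]
 [  0.           0.           1.        ]] [[ 8.650000e-01 -3.990000e-01  3.050000e-01  1.967290e+02]
 [-5.020000e-01 -6.730000e-01  5.440000e-01 -1.027367e+03]
 [-1.200000e-02 -6.230000e-01 -7.820000e-01  1.044546e+03]
 [ 0.000000e+00  0.000000e+00  0.000000e+00  1.000000e+00]]
top [[386.86644563   0.         318.0506475 ]
 [  0.         386.86644563 200.3331982 ]
 [  0.           0.           1.        ]] [[ 4.000000e-03 -9.950000e-01  1.010000e-01  4.316990e+02]
 [-1.000000e+00 -6.000000e-03 -1.700000e-02 -3.214530e+02]
 [ 1.800000e-02 -1.010000e-01 -9.950000e-01  1.207376e+03]
 [ 0.000000e+00  0.000000e+00  0.000000e+00  1.000000e+00]]
wrist [[309.70691629   0.         317.33869613]
 [  0.         309.70691629 200.35956207]
 [  0.           0.           1.        ]] [[ 2.27000e-01  9.24000e-01  3.07000e-01  6.31090e+01]
 [ 9.74000e-01 -2.15000e-01 -7.20000e-02  6.26088e+02]
 [-0.00000e+00  3.15000e-01 -9.49000e-01  3.73698e+02]
 [ 0.00000e+00  0.00000e+00  0.00000e+00  1.00000e+00]]
```

View pics/scene0.png

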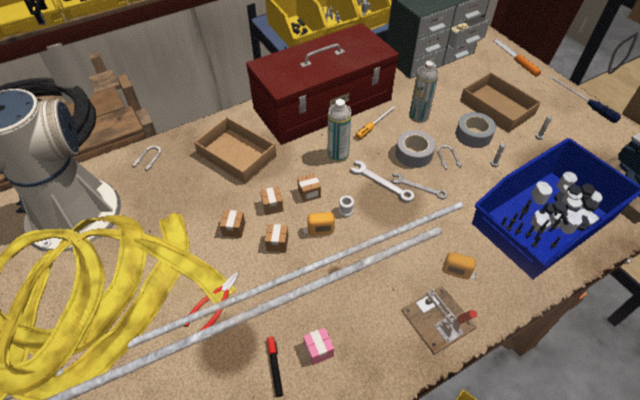

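View pics/top0.png

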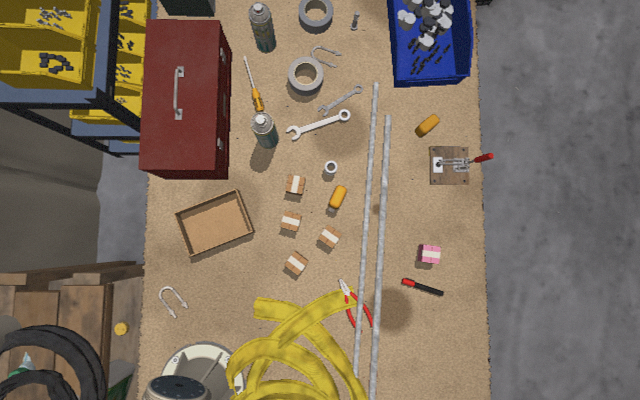

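View pics/wrist0.png

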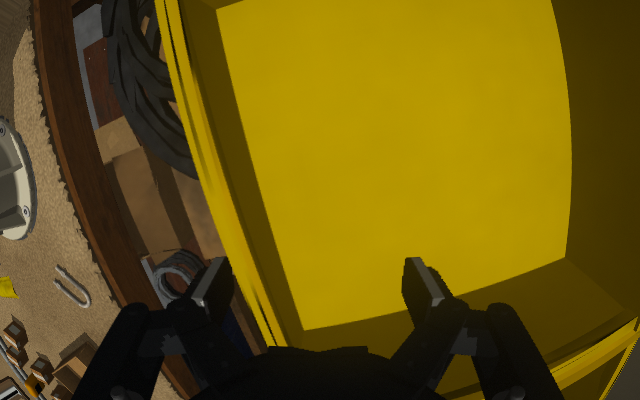

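The top view shows four brown cartons at about (296,185), (290,222), (329,238) and (296,263). The tape measure is at (338,197), the coupling at (331,167) and the can at (264,128). The near tray is at (215,223), and the pink look-alike at (430,254) is to be left alone. The wrist view shows the gripper hanging over a yellow bin, so it must rise first.

```bash
python3 - <<'E'
import cv2
a=cv2.imread("pics/top0.png")[100:290,165:365]; cv2.imwrite("pics/topc.png",cv2.resize(a,None,fx=3.1,fy=3.1,interpolation=cv2.INTER_CUBIC))
a=cv2.imread("pics/scene0.png")[90:260,185:385]; cv2.imwrite("pics/scenec.png",cv2.resize(a,None,fx=3.5,fy=3.5,interpolation=cv2.INTER_CUBIC))
E
```

```text
(no output)
```

View pics/topc.png

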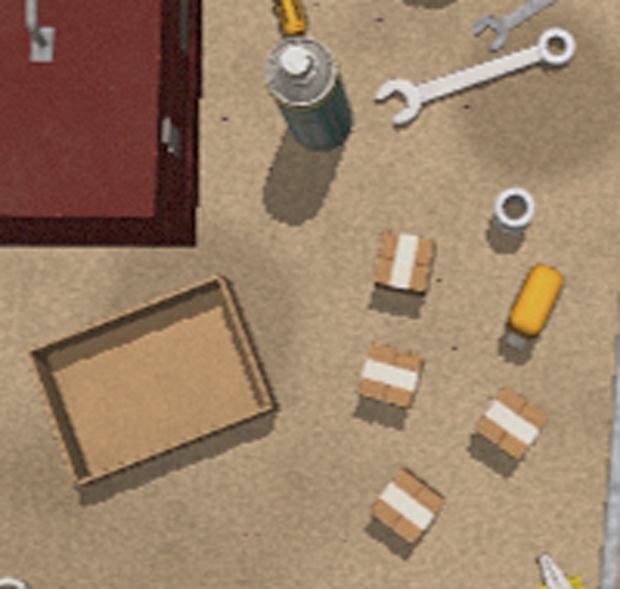

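View pics/scenec.png

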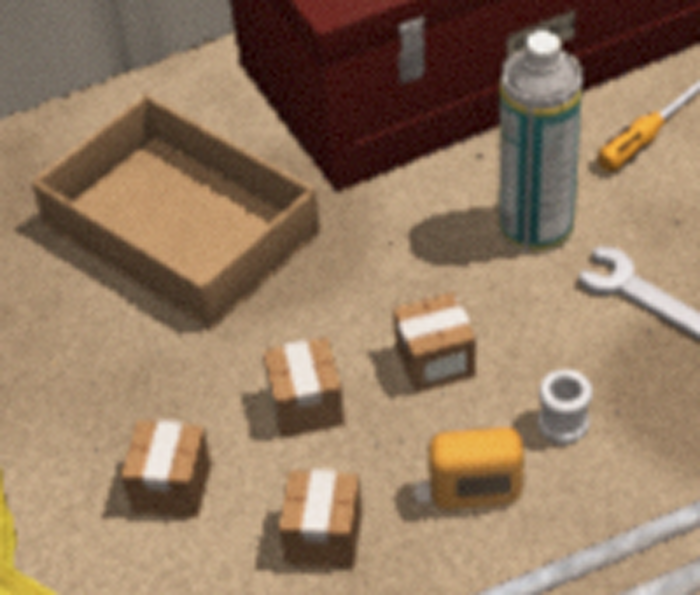

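```bash
cat > h.py <<'E'
import numpy as np, cv2
from rig import sense, grab_frame, job, r
def ray(f,px,z):
    K,T=f["mtx"],f["T"]; d=T[:3,:3]@np.array([(px[0]-K[0,2])/K[0,0],(px[1]-K[1,2])/K[1,1],1]); o=T[:3,3]
    return o+d*(z-o[2])/d[2]
def rayd(f,px):
    K,T=f["mtx"],f["T"]; d=T[:3,:3]@np.array([(px[0]-K[0,2])/K[0,0],(px[1]-K[1,2])/K[1,1],1]); return T[:3,3],d/np.linalg.norm(d)
def proj(f,P):
    T=f["T"]; c=T[:3,:3].T@(np.array(P)-T[:3,3]); return f["mtx"][0,0]*c[0]/c[2]+f["mtx"][0,2], f["mtx"][1,1]*c[1]/c[2]+f["mtx"][1,2]
E
python3 - <<'E'
from h import *
f=grab_frame("top"); s=grab_frame("scene")
hsv=cv2.cvtColor(f["color"],cv2.COLOR_RGB2HSV)
for p in [(296,178),(288,186),(296,186),(281,221),(320,200),(310,240),(215,225)]: print(p,hsv[p[1],p[0]])
def rects(fr,wins,z,lohi):
    h=cv2.cvtColor(fr["color"],cv2.COLOR_RGB2HSV); m=cv2.inRange(h,*lohi); out=[]
    for (u,v) in wins:
        k=np.zeros_like(m); k[v-20:v+21,u-20:u+21]=m[v-20:v+21,u-20:u+21]
        cs,_=cv2.findContours(k,cv2.RETR_EXTERNAL,cv2.CHAIN_APPROX_NONE)
        c=max(cs,key=cv2.contourArea); q=np.array([ray(fr,p[0],z)[:2] for p in c],np.float32)
        rr=cv2.minAreaRect(q); print((u,v),cv2.contourArea(c),np.round(rr[0],1),np.round(rr[1],1),round(rr[2],1))
W=[(296,185),(290,222),(329,238),(296,263)]
print("tape");rects(f,W,50,((0,0,170),(179,50,255)))
print("brown+tape")
up=cv2.resize(f["color"],None,fx=1,fy=1)
print("scene tape");rects(s,[(310,187),(271,200),(277,237),(232,222)],50,((0,0,170),(179,60,255)))
E
```

```text
(296, 178) [ 21  20 221]
(288, 186) [ 15 121 184]
(296, 186) [ 21  22 220]
(281, 221) [ 16  65 187]
(320, 200) [ 16  77 181]
(310, 240) [ 16  79 177]
(215, 225) [ 16 109 178]
tape
(296, 185) 77.5 [ 599.5 -271. ] [17.7 52. ] 79.4
(290, 222) 80.0 [ 488.1 -258.7] [52.2 16.7] 75.1
(329, 238) 84.0 [ 442.8 -376.4] [52.8 17.3] 56.4
(296, 263) 87.0 [ 363.3 -276.2] [52.5 17. ] 54.6
brown+tape
scene tape
(310, 187) 78.0 [ 602.4 -272.2] [18.6 53. ] 79.1
(271, 200) 84.5 [ 491.6 -259.8] [54.3 17.8] 74.2
(277, 237) 103.5 [ 446.3 -377.7] [53.6 17.7] 55.2
(232, 222) 95.5 [ 366.6 -277.6] [53.1 18.2] 54.4
```

```bash
python3 - <<'E'
from h import *
f=grab_frame("top"); s=grab_frame("scene")
P=[ray(f,(165+u/3.1,100+v/3.1),54)[:2] for u,v in [(34,352),(222,280),(274,408),(80,484)]]
P=np.array(P); print("top",P.round(1),P.mean(0),cv2.minAreaRect(P.astype(np.float32)))
Q=np.array([ray(s,(185+u/3.5,90+v/3.5),54)[:2] for u,v in [(38,186),(147,98),(316,200),(206,290)]])
print("scene",Q.round(1),Q.mean(0),cv2.minAreaRect(Q.astype(np.float32)))
for n,fr,h,z in(("tapeM",f,((18,190,120),(30,255,255)),66),):
    hh=cv2.cvtColor(fr["color"],cv2.COLOR_RGB2HSV); m=cv2.inRange(hh,*h); k=m*0; k[175:220,320:355]=m[175:220,320:355]
    c=max(cv2.findContours(k,0,1)[0],key=cv2.contourArea); q=np.array([ray(fr,p[0],z)[:2] for p in c],np.float32); print(n,cv2.minAreaRect(q))
print("coup",ray(f,(165+514/3.1,100+208/3.1),48), ray(s,(185+566/3.5,90+387/3.5),48))
print("can top",ray(f,(165+297/3.1,100+62/3.1),205),"bot",ray(s,(185+538/3.5,90+215/3.5),0))
E
```

```text
top [[ 506.9   80.4]
 [ 577.5  -97.2]
 [ 454.5 -149.8]
 [ 381.9   31.9]] [480.19445501 -33.66797145] ((480.44146728515625, -34.08294677734375), (134.068115234375, 195.75453186035156), 21.78594970703125)
scene [[ 387.8   25.8]
 [ 511.8   80.3]
 [ 582.8 -109.6]
 [ 460.7 -154.6]] [485.77263042 -39.51812711] ((483.94403076171875, -38.28913116455078), (135.19471740722656, 202.77964782714844), 20.49003791809082)
tapeM ((561.05908203125, -398.72369384765625), (31.907329559326172, 65.65450286865234), 63.646968841552734)
coup [ 651.33461248 -379.58301028   48.        ] [ 657.98652602 -381.14026738   48.        ]
can top [ 746.89295333 -185.68030585  205.        ] bot [ 762.51637284 -175.47333486    0.        ]
```

Positions from the two views agree to about 3–6 mm, and the sizes match.

| Item | Position (x, y) mm | Axis angle |
|---|---|---|
| Carton A | (601, -272) | -11° |
| Carton B | (490, -259) | -15° |
| Carton C | (444, -377) | -34° |
| Carton D | (365, -277) | -35° |
| Tray | (482, -36) | width axis at 21° |

I'll rise first, then swing toward the cartons.

```bash
python3 -m creep '[[0,0,0,0,0,-40,0],[0,0,0,0,0,-40,0],[0,0,0,0,0,-40,0],[0,0,0.03,-20,0,-40,0],[0,0,0.067,-41,0,-20,0],[0,0,0.067,-41,0,0,0],[0,0,0.067,-41,0,0,0],[0,0,0.067,-41,0,0,0],[0,0,0.067,-41,0,0,0],[0,0,0.067,-41,0,0,0]]' 30
```

```text
clock: 1.18
eef_pos: [379.8, 504.2, 588.9]
tcp_rot: [3.141, 0.0, 2.476]
contact_force: [-0.2, 0.2, -0.7]
opening: 1.002
```

```bash
python3 -m creep '[[0,0,0.067,-41,0,0,0],[0,0,0.067,-41,0,0,0],[0,0,0.067,-41,0,0,0],[0,0,0.067,-41,0,0,0],[0,0,0.067,-41,0,0,0],[0,0,0.067,-41,0,0,0],[0,0,0.067,-41,0,0,0],[0,0,0.067,-41,0,0,0],[0,0,0.067,-41,0,0,0],[0,0,0.067,-41,0,0,0]]'; python3 -m creep '[[0,0,0.067,-41,0,0,0],[0,0,0.067,-41,0,0,0],[0,0,0.067,-41,0,0,0],[0,0,0.067,-41,0,10,0],[0,0,0.067,-41,0,20,0],[0,0,0.067,-41,0,30,0],[0,0,0.067,-41,0,30,0]]'
cat > go.py <<'E'
import sys
from h import *
# usage: go.py x y z(TCP) jawdeg
x,y,z,J=map(float,sys.argv[1:5]); st=sense(); p=st["eef_pos"]; psi=st["tcp_rot"][2]
R=cv2.Rodrigues(np.zeros(3))[0]
from scipy.spatial.transform import Rotation as Ro
M=Ro.from_euler("xyz",st["tcp_rot"]).as_matrix()
d=np.array([x,y,z])-p
j=np.degrees(psi)-90; dj=(J-j+90)%180-90
print("tool shift",(M.T@d).round(1),"len",np.linalg.norm(d).round(),"wz",round(-np.radians(dj),3),"rotvec fix tilt",Ro.from_matrix(M.T@Ro.from_euler("xyz",[np.pi,0,np.radians(90+j+dj)]).as_matrix()).as_rotvec().round(3),"jaw",j.round(1),"pos",p.round(1),"F",st["contact_force"].round(2),"q",st["qpos"].round(2),"op",st["opening"].round(3),"t",st["clock"])
E
python3 go.py 601 -271.6 300 -10.7
```

```text
clock: 2.02
eef_pos: [607.9, 165.3, 587.2]
tcp_rot: [3.14, -0.0, 1.772]
contact_force: [1.0, 0.2, -0.0]
opening: 0.996
clock: 2.6
eef_pos: [609.8, -105.4, 514.2]
tcp_rot: [3.129, -0.003, 1.277]
contact_force: [0.5, 0.3, 0.5]
opening: 1.0Traceback (most recent call last):
  File "go.py", line 10, in <module>
    print("tool shift",(M.T@d).round(1),"len",np.linalg.norm(d).round(),"wz",round(-np.radians(dj),3),"rotvec fix tilt",Ro.from_matrix(M.T@Ro.from_euler("xyz",[np.pi,0,np.radians(90+j+dj)]).as_matrix()).as_rotvec().round(3),"jaw",j.round(1),"pos",p.round(1),"F",st["contact_force"].round(2),"q",st["qpos"].round(2),"op",st["opening"].round(3),"t",st["clock"])
                                                                                                                                                                                                                                                                                                                                ^^^^^^^^^^^^^^^^^^^
AttributeError: 'float' object has no attribute 'round'
```

```bash
sed -i 's/st\["opening"\].round(3)/round(float(st["opening"]),3)/' go.py; python3 go.py 601 -271.6 320 -10.7
```

```text
tool shift [-162.2   37.3  194.2] len 256.0 wz -0.108 rotvec fix tilt [ 0.013 -0.002 -0.108] jaw -16.9 pos [ 609.8 -105.4  514.2] F [0.51 0.29 0.52] q [-0.17  0.26  1.52  0.    1.35  0.12] op 1.0 t 2.6
```

```bash
python3 -m creep '[[0,0,-0.018,-24,5,25,0],[0,0,-0.018,-24,5,28,0],[0,0,-0.018,-24,5,28,0],[0,0,-0.018,-24,5,28,0],[0,0,-0.018,-24,5,28,0],[0,0,-0.018,-22,5,28,0],[0,0,0,-12,2,15,0],[0,0,0,0,0,5,0],[0,0,0,0,0,0,0]]'; python3 go.py 601 -271.6 300 -10.7; python3 - <<'E'
from h import *
cv2.imwrite("pics/w1.png",grab_frame("wrist")["color"][:,:,::-1])
E
```

```text
clock: 3.35
eef_pos: [599.4, -277.2, 316.6]
tcp_rot: [3.132, -0.002, 1.377]
contact_force: [0.2, 0.6, 0.2]
opening: 1.001
tool shift [ 5.8  0.3 16.6] len 18.0 wz -0.007 rotvec fix tilt [ 0.009 -0.002 -0.007] jaw -11.1 pos [ 599.4 -277.2  316.6] F [0.19 0.62 0.15] q [-0.44  0.49  1.63  0.    1.01 -0.24] op 1.001 t 3.35
```

View pics/w1.png

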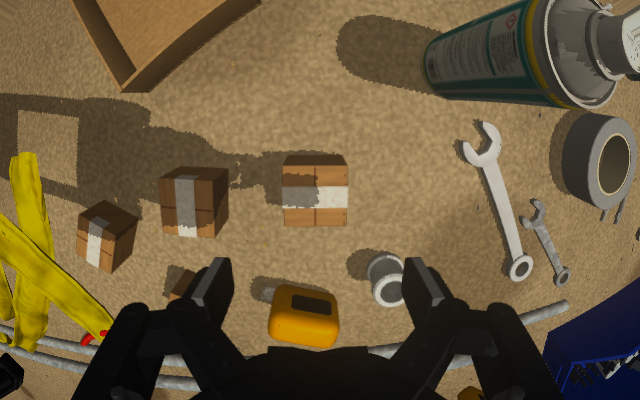

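The wrist view shows carton A at (315,190), square to the jaws. The tape measure and coupling are below it in the view. I'll check A's position from this camera.

```bash
cat >> h.py <<'E'
def wray(f,px,z):
    K,T=f["mtx"],f["T"]; v=np.array([px[0]-K[0,2],px[1]-K[1,2]]); rr=np.hypot(*v); th=rr/K[0,0]
    d=T[:3,:3]@np.array([*(np.sin(th)*v/max(rr,1e-9)),np.cos(th)]); o=T[:3,3]; return o+d*(z-o[2])/d[2]
E
python3 - <<'E'
from h import *
f=grab_frame("wrist")
for n,p in dict(tapeL=(282,197),tapeR=(348,197),c1=(285,155),c2=(346,156),c3=(347,226),c4=(283,226),Bt=(186,207)).items(): print(n,wray(f,p,50)[:2].round(1))
E
```

```text
tapeL [ 575.7 -267.1]
tapeR [ 627.9 -277.5]
c1 [ 585.6 -234.1]
c2 [ 632.  -244.1]
c3 [ 623.1 -302.4]
c4 [ 570.7 -291.9]
Bt [ 491.  -259.3]
```

```bash
python3 -m creep '[[0.009,-0.002,-0.007,5,0.8,20,0],[0,0,0,0,0,35,0],[0,0,0,0,0,35,0],[0,0,0,0,0,25,0],[0,0,0,0,0,0,0]]'; python3 go.py 601.5 -272 186 -10.7
```

```text
clock: 3.87
eef_pos: [609.2, -268.2, 212.9]
tcp_rot: [3.119, 0.005, 1.39]
contact_force: [-0.9, -0.7, -0.5]
opening: 1.002
tool shift [-5.  -7.5 26.8] len 28.0 wz 0.006 rotvec fix tilt [0.023 0.005 0.006] jaw -10.4 pos [ 609.2 -268.2  212.9] F [-0.89 -0.65 -0.48] q [-0.42  0.62  1.68  0.    0.82 -0.24] op 1.002 t 3.8667
```

```bash
python3 -m creep '[[0.023,0.005,0.006,-5,-7.5,7,0],[0,0,0,0,0,0,0]]'; python3 go.py 601.5 -272 186 -10.7
```

```text
clock: 4.03
eef_pos: [602.0, -270.5, 208.3]
tcp_rot: [-3.141, -0.0, 1.386]
contact_force: [-0.3, -0.2, -0.7]
opening: 1.003
tool shift [-1.6 -0.2 22.3] len 22.0 wz 0.002 rotvec fix tilt [-0.    -0.     0.002] jaw -10.6 pos [ 602.  -270.5  208.3] F [-0.3  -0.24 -0.68] q [-0.42  0.63  1.68  0.    0.83 -0.24] op 1.003 t 4.0333
```

Now level. Descend and close.

```bash
python3 -m creep '[[0,0,0,-1.5,0,10,0],[0,0,0,0,0,10,0],[0,0,0,0,0,3,0],[0,0,0,0,0,0,0]]' 30; python3 go.py 601.5 -272 186 -10.7
```

```text
clock: 4.37
eef_pos: [603.9, -272.9, 189.8]
tcp_rot: [3.133, 0.002, 1.386]
contact_force: [-0.4, -0.9, -0.2]
opening: 1.0
tool shift [ 0.4 -2.6  3.8] len 5.0 wz 0.002 rotvec fix tilt [0.008 0.002 0.002] jaw -10.6 pos [ 603.9 -272.9  189.8] F [-0.36 -0.93 -0.22] q [-0.43  0.66  1.68  0.    0.79 -0.24] op 1.0 t 4.3667
```

```bash
python3 -m creep '[[0.008,0,0,0,-2.5,3,0],[0,0,0,0,0,0,0.2],[0,0,0,0,0,0,0.3],[0,0,0,0,0,0,0.4],[0,0,0,0,0,0,0.6],[0,0,0,0,0,0,0.6],[0,0,0,0,0,0,0.6]]' 30; python3 go.py 601.5 -272 186 -10.7
```

```text
clock: 4.95
eef_pos: [601.4, -272.7, 187.4]
tcp_rot: [3.141, 0.002, 1.385]
contact_force: [-0.6, 0.4, -0.9]
opening: 0.604
tool shift [ 0.7 -0.1  1.4] len 2.0 wz 0.001 rotvec fix tilt [0.    0.002 0.001] jaw -10.6 pos [ 601.4 -272.7  187.4] F [-0.58  0.44 -0.94] q [-0.43  0.66  1.69 -0.    0.8  -0.24] op 0.604 t 4.95
```

```bash
python3 -m creep '[[0,0,0,0,0,0,0.7],[0,0,0,0,0,-8,0.7],[0,0,0,0,0,-15,0.7],[0,0,0,0,0,-15,0.7],[0,0,0,0,0,-5,0.7],[0,0,0,0,0,0,0.7],[0,0,0,0,0,0,0.7],[0,0,0,0,0,0,0.7]]'; for i in 1 2 3 4; do python3 -m creep '[[0,0,0,0,0,0,0.7]]' | grep -E "force|opening|pos"; done
```

```text
clock: 5.62
eef_pos: [599.8, -271.8, 230.4]
tcp_rot: [-3.136, 0.001, 1.385]
contact_force: [0.9, -0.3, -5.1]
opening: 0.6
eef_pos: [599.6, -271.7, 229.7]
contact_force: [0.9, -0.4, -4.4]
opening: 0.603
eef_pos: [599.4, -271.6, 229.1]
contact_force: [0.0, 0.3, -4.5]
opening: 0.603
eef_pos: [599.2, -271.5, 228.4]
contact_force: [-0.3, 0.3, -4.6]
opening: 0.605
eef_pos: [599.0, -271.4, 227.8]
contact_force: [-0.3, -0.2, -4.0]
opening: 0.601
```

Carton A pulls about 4.3 N, so it is loaded. It goes into the tray at the far slot, (466, 6).

```bash
python3 -m creep '[[0,0,0,0,0,-15,0.7],[0,0,0,0,0,-25,0.7],[0,0,0,0,0,-25,0.7],[0,0,-0.04,10,0,-10,0.7],[0,0,-0.08,22,-7,0,0.7],[0,0,-0.08,28,-5,0,0.7],[0,0,-0.08,30,-3,0,0.7],[0,0,-0.08,30,0,0,0.7]]'; python3 go.py 465.7 6 300 21.3
```

```text
clock: 6.62
eef_pos: [587.6, -152.6, 304.2]
tcp_rot: [-3.132, -0.003, 1.751]
contact_force: [0.8, 0.5, -4.9]
opening: 0.608
tool shift [177.9 -91.4   5.6] len 200.0 wz -0.192 rotvec fix tilt [-0.009 -0.004 -0.192] jaw 10.3 pos [ 587.6 -152.6  304.2] F [ 0.84  0.46 -4.87] q [-0.26  0.44  1.75 -0.    0.96 -0.44] op 0.608 t 6.6167
```

```bash
python3 -m creep '[[0,0,-0.06,25,-14,0,0.7],[0,0,-0.06,28,-14,0,0.7],[0,0,-0.06,28,-12,0,0.7],[0,0,0,27,-11,0,0.7],[0,0,0,27,-11,0,0.7],[0,0,0,17,-6,0,0.7],[0,0,0,5,0,0,0.7],[0,0,0,0,0,0,0.7]]'; python3 go.py 465.7 6 300 21.3;python3 - <<'E'
from h import *
cv2.imwrite("pics/w2.png",grab_frame("wrist")["color"][:,:,::-1])
E
```

```text
clock: 7.28
eef_pos: [468.2, -12.9, 304.6]
tcp_rot: [-3.133, -0.006, 1.951]
contact_force: [-0.2, -0.4, -4.2]
opening: 0.602
tool shift [18.4  4.7  4.6] len 20.0 wz 0.008 rotvec fix tilt [-0.008 -0.006  0.008] jaw 21.8 pos [468.2 -12.9 304.6] F [-0.17 -0.38 -4.18] q [-0.03  0.25  2.05  0.    0.86 -0.41] op 0.602 t 7.2833
```

View pics/w2.png

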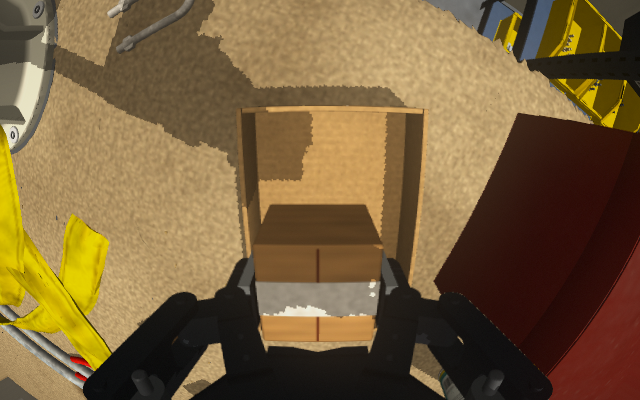

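The wrist view shows the held carton over the tray. The tray's far wall runs from (238,108) to (425,108), and its sides are parallel to the tool. I'll confirm the tray centre from this view.

```bash
python3 - <<'E'
from h import *
f=grab_frame("wrist")
P=[wray(f,p,54)[:2] for p in((238,108),(425,108),(247,258))]
print(np.round(P,1)); a=(P[0]+P[1])/2; u=P[1]-P[0]; print(np.linalg.norm(u),np.degrees(np.arctan2(u[1],u[0]))); u/=np.linalg.norm(u); n=np.array([u[1],-u[0]]); print("centre",a+n*98)
E
```

```text
[[384.7  37.6]
 [510.   89. ]
 [428.2 -74. ]]
135.4395343612295 22.31084338255213
centre [484.55970724 -27.38277716]
```

```bash
python3 go.py 469 7 192 22; python3 -m creep '[[-0.008,-0.006,0,9,3,20,0.7],[0,0,0,9,2,25,0.7],[0,0,0,0,0,25,0.7],[0,0,0,0,0,0,0.7],[0,0,0,0,0,0,0.7]]'; python3 go.py 469 7 192 22
```

```text
tool shift [ 18.8   8.4 112.7] len 115.0 wz -0.005 rotvec fix tilt [-0.008 -0.006 -0.005] jaw 21.7 pos [469.2 -13.8 304.6] F [ 0.55  0.81 -4.99] q [-0.03  0.25  2.05  0.    0.86 -0.41] op 0.605 t 7.3833
clock: 7.8
eef_pos: [474.4, 1.6, 234.6]
tcp_rot: [3.132, 0.006, 1.946]
contact_force: [-0.0, 0.2, -4.2]
opening: 0.605
tool shift [ 7.3 -3.4 42.5] len 43.0 wz -0.008 rotvec fix tilt [ 0.01   0.006 -0.008] jaw 21.5 pos [474.4   1.6 234.6] F [-0.04  0.22 -4.18] q [ 0.    0.37  2.09 -0.    0.67 -0.37] op 0.605 t 7.8
```

```bash
python3 -m creep '[[0.01,0.006,-0.008,6,-3,12,0.7],[0,0,0,0,0,12,0.7],[0,0,0,0,0,8,0.7],[0,0,0,0,0,2,0.7],[0,0,0,0,0,0,0.7]]'; python3 go.py 469 7 191 22
```

```text
clock: 8.22
eef_pos: [472.4, 4.7, 201.5]
tcp_rot: [3.138, 0.001, 1.953]
contact_force: [0.0, 0.3, -3.9]
opening: 0.602
tool shift [ 3.5 -2.3 10.5] len 11.0 wz -0.002 rotvec fix tilt [ 0.003  0.001 -0.002] jaw 21.9 pos [472.4   4.7 201.5] F [ 0.05  0.29 -3.87] q [ 0.01  0.43  2.1   0.    0.6  -0.38] op 0.602 t 8.2167
```

```bash
python3 -m creep '[[0.003,0.001,0,2,-2,6,0.7],[0,0,0,0,0,2,0.7],[0,0,0,0,0,1,0.7]]';for i in 1 2; do python3 -m creep '[[0,0,0,0,0,1,0.7]]' | grep -E "force|pos|rot"; done
```

```text
clock: 8.47
eef_pos: [470.4, 5.8, 193.1]
tcp_rot: [3.14, 0.001, 1.953]
contact_force: [0.4, -0.3, -4.0]
opening: 0.605
eef_pos: [470.3, 5.8, 192.1]
tcp_rot: [3.14, 0.001, 1.953]
contact_force: [-0.9, -0.2, -4.6]
eef_pos: [470.4, 5.8, 191.4]
tcp_rot: [3.139, 0.001, 1.953]
contact_force: [-5.1, 1.5, 23.5]
```

```bash
python3 -m creep '[[0,0,0,0,0,-0.5,0.5],[0,0,0,0,0,-0.5,0.3],[0,0,0,0,0,0,0.22],[0,0,0,0,0,0,0.22],[0,0,0,0,0,0,0.22]]'; python3 -m creep '[[0,0,0,0,0,-15,0.22],[0,0,0,0,0,-30,0.22],[0,0,0,0,0,-35,0.22],[0,0,0,0,0,-30,0.22],[0,0,0,0,0,0,0.1]]'; python3 go.py 490 -259 300 -15.3;python3 - <<'E'
from h import *
cv2.imwrite("pics/w3.png",grab_frame("wrist")["color"][:,:,::-1])
E
```

```text
clock: 9.05
eef_pos: [471.7, 5.9, 193.9]
tcp_rot: [3.135, 0.002, 1.953]
contact_force: [-0.0, 0.5, 0.2]
opening: 0.774
clock: 9.47
eef_pos: [470.7, 5.9, 307.0]
tcp_rot: [3.139, 0.001, 1.953]
contact_force: [1.8, 0.5, 0.5]
opening: 0.894
tool shift [-252.9  -80.9    7. ] len 266.0 wz 0.649 rotvec fix tilt [0.002 0.    0.649] jaw 21.9 pos [470.7   5.9 307. ] F [1.81 0.45 0.53] q [ 0.01  0.24  2.05  0.    0.85 -0.37] op 0.894 t 9.4667
```

View pics/w3.png

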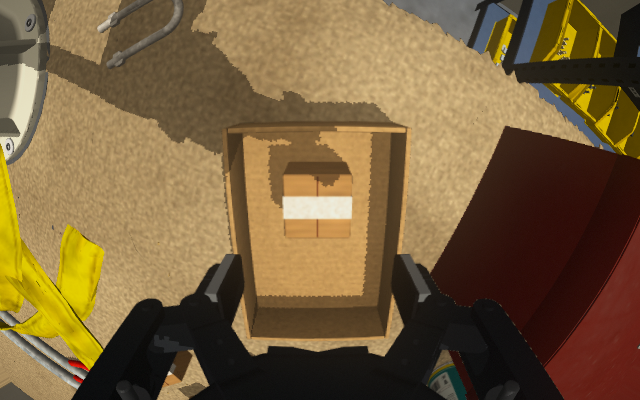

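Carton A stands upright in the far half of the tray, at about (318,205). Next is B.

```bash
python3 -m creep '[[0,0,0.05,-15,-6,0,0],[0,0,0.08,-30,-9,0,0],[0,0,0.08,-36,-7,0,0],[0,0,0.08,-36,-4,0,0],[0,0,0.08,-36,0,0,0],[0,0,0.08,-36,3,0,0],[0,0,0.08,-30,6,0,0],[0,0,0.08,-20,7,0,0],[0,0,0,0,0,0,0]]';  python3 go.py 490 -259.5 212 -15.3
```

```text
clock: 10.27
eef_pos: [487.2, -246.9, 296.9]
tcp_rot: [-3.139, -0.002, 1.318]
contact_force: [-0.1, -0.4, 0.4]
opening: 0.998
tool shift [-11.7   6.1  84.9] len 86.0 wz 0.015 rotvec fix tilt [-0.003 -0.002  0.015] jaw -14.5 pos [ 487.2 -246.9  296.9] F [-0.08 -0.36  0.37] q [-0.47  0.36  1.89  0.    0.89 -0.22] op 0.998 t 10.2667
```

```bash
python3 -m creep '[[0,0,0.015,-10,2,20,0],[0,0,0,-2,0,28,0],[0,0,0,0,0,24,0],[0,0,0,0,0,0,0],[0,0,0,0,0,0,0]]';  python3 go.py 490 -259.5 187 -15.3
```

```text
clock: 10.68
eef_pos: [484.3, -259.6, 218.2]
tcp_rot: [-3.135, -0.003, 1.302]
contact_force: [0.7, -0.5, 1.2]
opening: 0.999
tool shift [ 1.5  5.7 31.2] len 32.0 wz -0.001 rotvec fix tilt [-0.007 -0.003 -0.001] jaw -15.4 pos [ 484.3 -259.6  218.2] F [ 0.74 -0.45  1.2 ] q [-0.5   0.49  1.93  0.    0.73 -0.23] op 0.999 t 10.6833
```

```bash
python3 -m creep '[[-0.007,-0.003,0,1.5,5.5,12,0],[0,0,0,0,0,12,0],[0,0,0,0,0,6,0],[0,0,0,0,0,0,0]]';  python3 go.py 490 -259.5 187 -15.3
```

```text
clock: 11.02
eef_pos: [490.2, -258.0, 188.5]
tcp_rot: [-3.141, -0.0, 1.306]
contact_force: [-0.7, -0.8, -1.1]
opening: 0.998
tool shift [-1.5  0.2  1.5] len 2.0 wz 0.002 rotvec fix tilt [-0.    -0.     0.002] jaw -15.2 pos [ 490.2 -258.   188.5] F [-0.67 -0.78 -1.14] q [-0.49  0.54  1.93  0.    0.67 -0.22] op 0.998 t 11.0167
```

```bash
python3 -m creep '[[0,0,0,-1.5,0,1,0],[0,0,0,0,0,0,0.2],[0,0,0,0,0,0,0.3],[0,0,0,0,0,0,0.4],[0,0,0,0,0,0,0.6],[0,0,0,0,0,0,0.7],[0,0,0,0,0,0,0.7]]' 30;  python3 go.py 490 -259.5 187 -15.3;  python3 -m creep '[[0,0,0,0,0,-8,0.7],[0,0,0,0,0,-12,0.7],[0,0,0,0,0,-8,0.7],[0,0,0,0,0,0,0.7],[0,0,0,0,0,0,0.7],[0,0,0,0,0,0,0.7]]'; for i in 1 2 3 4; do python3 -m creep '[[0,0,0,0,0,0,0.7]]' | grep -E "force|opening|pos"; done
```

```text
clock: 11.6
eef_pos: [490.2, -259.7, 190.4]
tcp_rot: [3.139, 0.001, 1.306]
contact_force: [0.0, -0.0, -0.4]
opening: 0.607
tool shift [ 0.1 -0.3  3.4] len 3.0 wz 0.003 rotvec fix tilt [0.003 0.001 0.003] jaw -15.1 pos [ 490.2 -259.7  190.4] F [ 0.04 -0.04 -0.42] q [-0.49  0.54  1.93  0.    0.67 -0.23] op 0.607 t 11.6
clock: 12.1
eef_pos: [490.3, -259.8, 222.7]
tcp_rot: [3.137, 0.001, 1.306]
contact_force: [-0.2, -0.3, -0.8]
opening: 0.605
eef_pos: [490.3, -259.8, 222.8]
contact_force: [0.3, -0.7, -1.3]
opening: 0.602
eef_pos: [490.3, -259.8, 222.7]
contact_force: [0.1, -0.1, -1.3]
opening: 0.604
eef_pos: [490.2, -259.7, 222.5]
contact_force: [0.3, 0.2, 0.3]
opening: 0.604
eef_pos: [490.1, -259.7, 222.2]
contact_force: [-0.0, 0.2, -0.4]
opening: 0.602
```

B pulls about 0.7 N, so it is empty. I'll set it back where it stood, at TCP z ≈ 190.5.

```bash
python3 -m creep '[[0,0,0,0,0,10,0.7],[0,0,0,0,0,10,0.7],[0,0,0,0,0,6,0.7],[0,0,0,0,0,0,0.7],[0,0,0,0,0,0,0.7]]';  python3 go.py 490.2 -259.7 190.5 -15.1
```

```text
clock: 12.85
eef_pos: [489.6, -259.4, 191.8]
tcp_rot: [3.14, 0.0, 1.306]
contact_force: [0.6, 0.0, -0.3]
opening: 0.602
tool shift [-0.1  0.6  1.3] len 1.0 wz -0.001 rotvec fix tilt [ 0.001  0.    -0.001] jaw -15.1 pos [ 489.6 -259.4  191.8] F [ 0.6   0.01 -0.31] q [-0.49  0.53  1.93  0.    0.68 -0.23] op 0.602 t 12.85
```

```bash
python3 -m creep '[[0,0,0,0,0.6,0.8,0.7],[0,0,0,0,0,0.3,0.7]]'; python3 -m creep '[[0,0,0,0,0,0,0.5],[0,0,0,0,0,0,0.3],[0,0,0,0,0,0,0.1],[0,0,0,0,0,0,0],[0,0,0,0,0,-10,0],[0,0,0,0,0,-30,0],[0,0,0,0,0,-35,0],[0,0,0,0,0,0,0]]';  python3 go.py 444.5 -377 290 -34; python3 - <<'E'
from h import *
f=grab_frame("wrist");cv2.imwrite("pics/w4.png",f["color"][:,:,::-1])
E
```

```text
clock: 13.02
eef_pos: [490.1, -259.5, 190.1]
tcp_rot: [3.142, -0.0, 1.306]
contact_force: [0.2, -0.3, -0.7]
opening: 0.604
clock: 13.68
eef_pos: [490.0, -259.5, 269.1]
tcp_rot: [-3.14, -0.0, 1.306]
contact_force: [1.6, -0.2, 0.7]
opening: 0.998
tool shift [-125.3  -13.3  -21. ] len 128.0 wz 0.329 rotvec fix tilt [-0.002 -0.     0.329] jaw -15.1 pos [ 490.  -259.5  269.1] F [ 1.58 -0.19  0.69] q [-0.49  0.41  1.89  0.    0.83 -0.23] op 0.998 t 13.6833
```

View pics/w4.png

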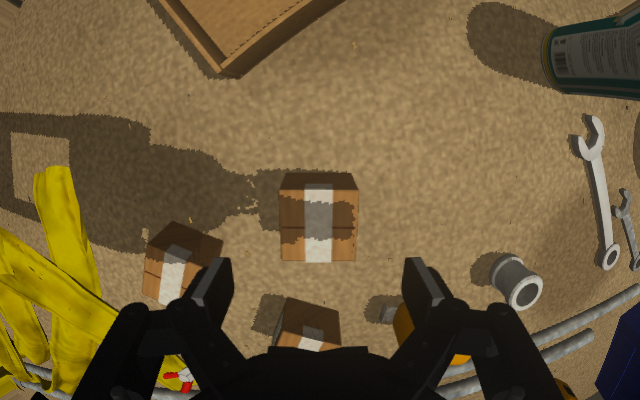

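B is upright back in place at (318,220). Next is C.

```bash
python3 -m creep '[[0,0,0.06,-20,-4,-10,0],[0,0,0.08,-35,-2,-10,0],[0,0,0.08,-35,2,0,0],[0,0,0.08,-25,6,0,0],[0,0,0.02,-8,4,0,0],[0,0,0,0,0,0,0]]';  python3 go.py 444.5 -377 212 -34; python3 - <<'E'
from h import *
f=grab_frame("wrist");cv2.imwrite("pics/w5.png",f["color"][:,:,::-1])
E
```

```text
clock: 14.23
eef_pos: [445.9, -379.5, 288.9]
tcp_rot: [-3.14, 0.0, 0.976]
contact_force: [0.1, 0.4, 0.3]
opening: 0.998
tool shift [ 1.3 -2.4 76.9] len 77.0 wz -0.001 rotvec fix tilt [-0.002  0.    -0.001] jaw -34.1 pos [ 445.9 -379.5  288.9] F [0.12 0.45 0.3 ] q [-0.71  0.43  1.82 -0.    0.9  -0.11] op 0.998 t 14.2333
```

View pics/w5.png

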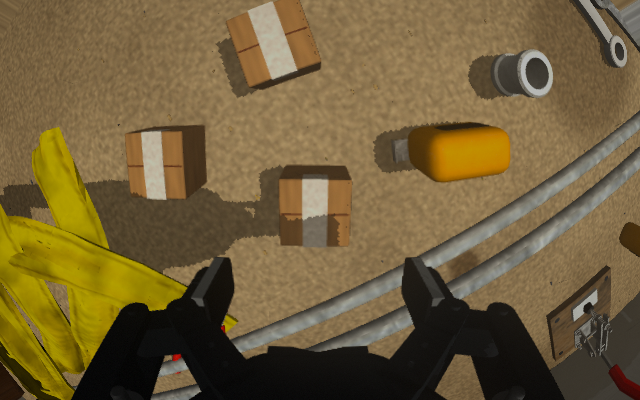

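```bash
python3 - <<'E'
from h import *
f=grab_frame("wrist")
for p in ((279,215),(352,215)): print(wray(f,p,50)[:2].round(1))
E
python3 -m creep '[[0,0,0,0.5,-1,20,0],[0,0,0,0,0,28,0],[0,0,0,0,0,20,0],[0,0,0,0,0,0,0],[0,0,0,0,0,0,0]]';  python3 go.py 445 -377 189 -34
```

```text
[ 423.2 -362.9]
[ 467.1 -392.4]
clock: 14.75
eef_pos: [447.7, -370.1, 218.6]
tcp_rot: [-3.137, -0.002, 0.991]
contact_force: [-0.4, -0.1, -0.0]
opening: 1.003
tool shift [-7.3  1.6 29.6] len 30.0 wz 0.014 rotvec fix tilt [-0.004 -0.002  0.014] jaw -33.2 pos [ 447.7 -370.1  218.6] F [-0.43 -0.12 -0.01] q [-0.69  0.52  1.86  0.    0.76 -0.12] op 1.003 t 14.75
```

```bash
python3 -m creep '[[-0.004,-0.002,0.014,-7,1.6,12,0],[0,0,0,0,0,12,0],[0,0,0,0,0,4,0],[0,0,0,0,0,0,0]]';  python3 go.py 445 -377.5 189 -34
```

```text
clock: 15.08
eef_pos: [446.5, -376.1, 190.6]
tcp_rot: [3.139, 0.0, 0.98]
contact_force: [-0.8, -0.4, 0.3]
opening: 1.0
tool shift [-2.  -0.4  1.6] len 3.0 wz 0.002 rotvec fix tilt [0.003 0.    0.002] jaw -33.9 pos [ 446.5 -376.1  190.6] F [-0.81 -0.35  0.29] q [-0.7   0.57  1.86 -0.    0.71 -0.11] op 1.0 t 15.0833
```

```bash
python3 -m creep '[[0.003,0,0,-2,0,1,0],[0,0,0,0,0,0,0.2],[0,0,0,0,0,0,0.3],[0,0,0,0,0,0,0.4],[0,0,0,0,0,0,0.6],[0,0,0,0,0,0,0.7],[0,0,0,0,0,0,0.7]]' 30;  python3 go.py 445 -377.5 189 -34;  python3 -m creep '[[0,0,0,0,0,-8,0.7],[0,0,0,0,0,-12,0.7],[0,0,0,0,0,-8,0.7],[0,0,0,0,0,0,0.7],[0,0,0,0,0,0,0.7],[0,0,0,0,0,0,0.7]]'; for i in 1 2 3 4; do python3 -m creep '[[0,0,0,0,0,0,0.7]]' | grep -E "force|opening|pos"; done
```

```text
clock: 15.67
eef_pos: [445.0, -378.3, 190.4]
tcp_rot: [-3.141, 0.0, 0.979]
contact_force: [0.2, 0.2, -2.8]
opening: 0.605
tool shift [ 0.6 -0.5  1.4] len 2.0 wz 0.002 rotvec fix tilt [-0.001  0.     0.002] jaw -33.9 pos [ 445.  -378.3  190.4] F [ 0.22  0.21 -2.79] q [-0.71  0.57  1.86 -0.    0.71 -0.11] op 0.605 t 15.6667
clock: 16.17
eef_pos: [445.0, -378.0, 221.9]
tcp_rot: [-3.141, 0.0, 0.979]
contact_force: [1.4, -0.4, -5.0]
opening: 0.604
eef_pos: [445.0, -378.0, 222.0]
contact_force: [-0.3, 0.4, -4.7]
opening: 0.606
eef_pos: [444.9, -378.0, 222.0]
contact_force: [-0.0, 0.5, -3.8]
opening: 0.602
eef_pos: [444.8, -377.9, 221.7]
contact_force: [0.4, 1.3, -5.1]
opening: 0.606
eef_pos: [444.7, -377.9, 221.4]
contact_force: [-0.4, -0.2, -4.3]
opening: 0.604
```

C pulls about 4.5 N, so it is loaded. With A and C loaded and B empty, D must be empty and stays untouched. I'll carry C to the near slot, (501, -70).

```bash
python3 -m creep '[[0,0,0,0,0,-15,0.7],[0,0,0,0,0,-25,0.7],[0,0,0,0,0,-25,0.7],[0,0,-0.04,10,0,-15,0.7],[0,0,-0.09,18,0,0,0.7],[0,0,-0.09,25,0,0,0.7],[0,0,-0.09,28,0,0,0.7],[0,0,-0.09,28,0,0,0.7],[0,0,-0.09,28,0,0,0.7],[0,0,-0.09,28,0,0,0.7]]'; python3 go.py 501.5 -70 300 22
```

```text
clock: 17.33
eef_pos: [496.8, -222.4, 303.0]
tcp_rot: [-3.139, -0.001, 1.575]
contact_force: [0.7, 0.3, -4.0]
opening: 0.601
tool shift [152.4   5.3   3.1] len 152.0 wz -0.38 rotvec fix tilt [-0.002 -0.001 -0.38 ] jaw 0.2 pos [ 496.8 -222.4  303. ] F [ 0.7   0.29 -3.96] q [-0.42  0.35  1.9  -0.    0.9  -0.43] op 0.601 t 17.3333
```

```bash
python3 -m creep '[[0,0,-0.09,28,0,0,0.7],[0,0,-0.09,28,3,0,0.7],[0,0,-0.09,28,5,0,0.7],[0,0,-0.08,25,7,0,0.7],[0,0,0,18,8,0,0.7],[0,0,0,8,4,0,0.7],[0,0,0,0,0,0,0.7],[0,0,0,0,0,0,0.7]]'; python3 go.py 501.5 -70 250 22; python3 - <<'E'
from h import *
f=grab_frame("wrist");cv2.imwrite("pics/w6.png",f["color"][:,:,::-1])
E
```

```text
clock: 18.0
eef_pos: [496.4, -71.9, 301.8]
tcp_rot: [-3.138, -0.004, 1.954]
contact_force: [-0.1, 0.2, -4.5]
opening: 0.601
tool shift [-0.4  5.6 51.8] len 52.0 wz -0.001 rotvec fix tilt [-0.004 -0.004 -0.001] jaw 22.0 pos [496.4 -71.9 301.8] F [-0.15  0.22 -4.48] q [-0.15  0.3   1.98  0.    0.87 -0.53] op 0.601 t 18.0
```

View pics/w6.png

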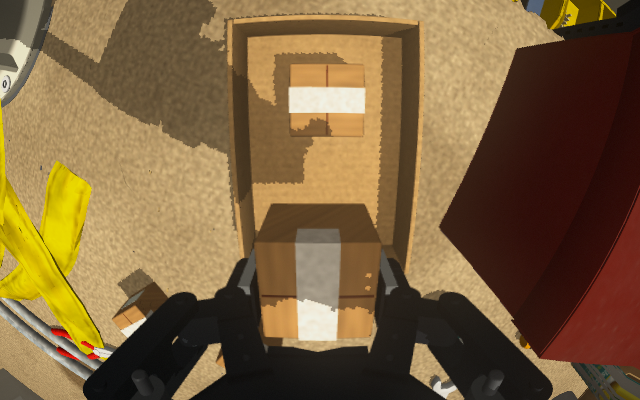

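A stands in the tray at (327,100), and C is held in line with the tray. Lowering now.

```bash
python3 -m creep '[[-0.004,-0.004,0,0,4,18,0.7],[0,0,0,0,0,25,0.7],[0,0,0,0,0,22,0.7],[0,0,0,0,0,0,0.7],[0,0,0,0,0,0,0.7]]'; python3 go.py 501.5 -70 192 22
```

```text
clock: 18.47
eef_pos: [502.1, -75.9, 236.3]
tcp_rot: [3.137, 0.004, 1.947]
contact_force: [0.1, -0.1, -3.8]
opening: 0.606
tool shift [ 5.9  1.4 44.3] len 45.0 wz -0.007 rotvec fix tilt [ 0.004  0.004 -0.007] jaw 21.6 pos [502.1 -75.9 236.3] F [ 0.14 -0.09 -3.79] q [-0.15  0.41  2.01 -0.    0.71 -0.53] op 0.606 t 18.4667
```

```bash
python3 -m creep '[[0.004,0.004,-0.007,5.5,1.4,12,0.7],[0,0,0,0,0,12,0.7],[0,0,0,0,0,10,0.7],[0,0,0,0,0,2,0.7],[0,0,0,0,0,0,0.7]]'; python3 go.py 501.5 -70 194.5 22
```

```text
clock: 18.88
eef_pos: [502.8, -71.7, 199.7]
tcp_rot: [3.138, 0.001, 1.953]
contact_force: [-0.4, 1.2, -4.2]
opening: 0.603
tool shift [ 2.  -0.6  5.2] len 6.0 wz -0.002 rotvec fix tilt [ 0.003  0.001 -0.002] jaw 21.9 pos [502.8 -71.7 199.7] F [-0.38  1.23 -4.16] q [-0.14  0.47  2.03  0.    0.64 -0.53] op 0.603 t 18.8833
```

```bash
python3 -m creep '[[0.003,0.001,0,0,0,3,0.7],[0,0,0,0,0,0.5,0.7],[0,0,0,0,0,0,0.7]]'; for i in 1 2; do python3 -m creep '[[0,0,0,0,0,0.5,0.7]]' | grep -E "force|pos"; done
```

```text
clock: 19.13
eef_pos: [503.1, -71.6, 196.2]
tcp_rot: [3.141, 0.001, 1.953]
contact_force: [-0.4, -0.2, -4.1]
opening: 0.609
eef_pos: [503.3, -71.6, 195.9]
contact_force: [0.3, 0.1, -4.9]
eef_pos: [503.4, -71.6, 195.7]
contact_force: [-0.6, -0.2, -4.7]
```

```bash
for i in 1 2 3; do python3 -m creep '[[0,0,0,0,0,0.9,0.7]]' | grep -E "force|pos"; done
```

```text
eef_pos: [503.6, -71.6, 195.0]
contact_force: [-0.6, -0.6, -4.3]
eef_pos: [503.7, -71.6, 194.4]
contact_force: [-4.8, 0.8, 17.6]
eef_pos: [503.8, -71.6, 194.4]
contact_force: [-5.5, 0.8, 23.5]
```

C has touched down. Release and withdraw.

```bash
python3 -m creep '[[0,0,0,0,0,-0.5,0.5],[0,0,0,0,0,-0.3,0.3],[0,0,0,0,0,0,0.22],[0,0,0,0,0,0,0.22],[0,0,0,0,0,0,0.22]]'; python3 -m creep '[[0,0,0,0,0,-12,0.22],[0,0,0,0,0,-30,0.22],[0,0,0,0,0,-38,0.22],[0,0,0,0,0,-38,0.22],[0,0,0,30,0,-38,0.22],[0,0,0,40,0,-38,0.1],[0,0,0,40,0,0,0],[0,0,0,40,0,0,0],[0,0,0,20,0,0,0],[0,0,0,0,0,0,0]]'; python3 - <<'E'
from h import *
for n in("wrist","top","scene"):
    f=grab_frame(n); c=f["color"][:,:,::-1]
    if n=="top": c=cv2.resize(c[100:290,165:365],None,fx=3.1,fy=3.1,interpolation=cv2.INTER_CUBIC); F=f
    if n=="scene": c=cv2.resize(c[90:260,185:385],None,fx=3.5,fy=3.5,interpolation=cv2.INTER_CUBIC)
    cv2.imwrite(f"pics/{n}9.png",c)
E
```

```text
clock: 19.97
eef_pos: [504.9, -71.8, 196.8]
tcp_rot: [3.136, 0.004, 1.953]
contact_force: [-0.5, -0.6, 0.1]
opening: 0.777
clock: 20.8
eef_pos: [444.6, 77.2, 384.8]
tcp_rot: [3.13, 0.002, 1.947]
contact_force: [-0.3, 0.4, 0.1]
opening: 0.999
```

View pics/top9.png

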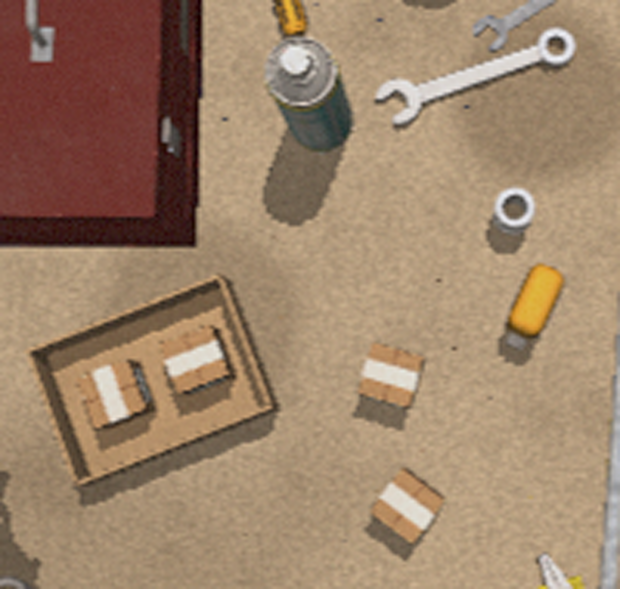

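View pics/scene9.png

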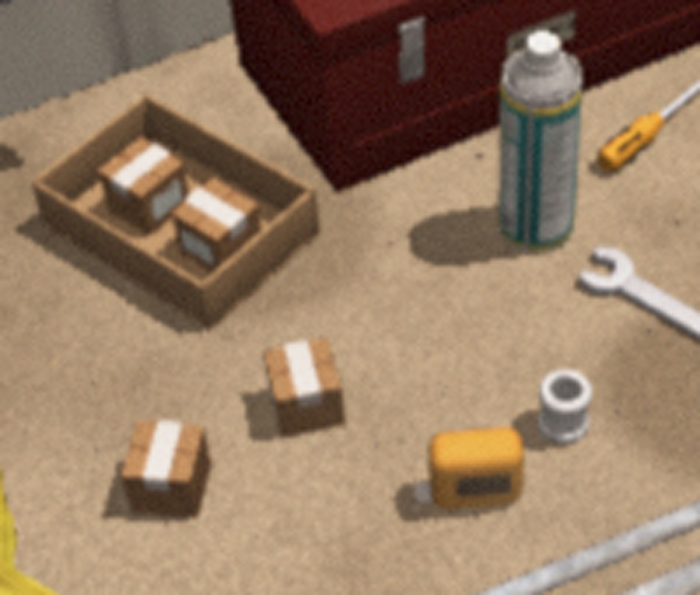

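View pics/wrist9.png

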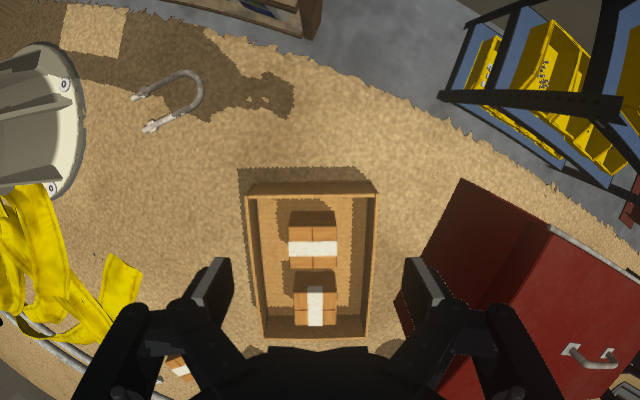

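Both loaded cartons stand upright on the tray floor. B and D are upright in place, and the tape measure, coupling and can have not moved. The gripper is clear, so I'm handing in.

```bash
python3 -c "
from rig import job
print(job.sign_off())"
```

```text
the job is handed in; nothing more can be done
None
```

The two loaded cartons are standing upright on the floor of the near tray, and the job is handed in after about 21 s of the 72 s allowed. The two empty ones are upright on the bench where they stood.

- **Weights felt:** the carton nearest the spray can pulled about 4.4 N and the one nearest the robot's right pulled about 4.5 N, so both are loaded. The middle one pulled about 0.7 N, so it is empty, and I set it back in place to within about 1 mm.
- **Not weighed:** I left the fourth carton untouched, since two loaded and one empty mean it must be empty.
- **Last checks:** the final top, scene and wrist pictures show both cartons upright with clear space around them. The tape measure, spray can and coupling look unmoved, and the gripper was well clear. None of the final checks failed.
- **Disagreements:** the top and scene views differed by about 3 mm on the cartons and up to about 6 mm on the tray. I used averages and checked them with the wrist camera.
- **Forces:** setting each carton down in the tray briefly read about 24 N at the wrist, within limits.

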